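Unpin the chill box and hold its lid at 45 degrees for loading

ROBOT

A 7-joint arm with a two-finger parallel gripper is mounted at the origin on the work surface. World frame = base frame: x ahead of the robot, y to its left, z up, the work surface at z = 0. Lengths are in m, angles in rad, forces in N, time in s.
With the tool pointing down it reaches from about 0.425 to 0.925 m from the base axis. Payload 6.8 kg.
Tool frame: the origin (TCP) lies on the front face of the gripper's body, between the roots of the fingers; the fingertips stand 73 mm ahead of it and the grasp point (between the pads) lies 54 mm ahead of it; z points along the fingers, x is the direction in which the jaws open and shut, and the axes are right-handed (so a half turn about z gives the same grasp; the last joint's range is limited). The gripper opens to 85 mm and grips with 20 to 120 N. Pads are 22 mm wide; open, the fingers measure 114 mm over their backs; the gripper's body (76 mm by 85 mm) begins 54 mm behind the grasp point. The pads swing forward as they close: fully open they stand 13 mm farther back than shut.
Start: joints at [-1.384, 0.477, 0.022, 1.555, -0.011, 1.109, -0.083], TCP at [0.196, 0.646, 0.304] pointing down, gripper open.
Joint ranges: [-2.96, 2.96], [-0.34, 2.1], [-1.41, 1.46], [0.24, 2.44], [-1.37, 4.51], [0.17, 1.92], [-2.96, 2.96]. Speed limits (rad/s): [2.39, 2.39, 3.14, 3.14, 3.14, 3.14, 3.14].

INTERFACE

Orientations are given as a unit quaternion [w, x, y, z].
In Python, from station import get_obs, read_camera, hand_in gives the robot as it stands. The module is installed in compiled form; this text tells all that it offers.
- The arm moves only by the shell command python3 -m creep 'ROWS' [FORCE]. ROWS is JSON, a list that holds one entry, the list of rows, each a list of 7 numbers: the turn, a rotation vector about the tool's x, y, z in rad, then the shift along the tool's x, y, z in m, then the finger opening in m, from 0 to 0.0854. A call has 1 to 20 rows; each row shifts and turns the pose as measured when the row begins, along the tool's axes as they then stand; what a row does not reach is not made up. A row lasts 1/12 s, in which the tool goes at most 41.7 mm and 7.16 degrees, less where a joint would pass 70% of its speed; a pose out of reach is approached as far as the arm can. A call is refused whole if a number of a shift passes 0.0417 or a number of a turn 0.125, either way. A call with a gripper value outside its range is refused whole. The fingers move at their own pace and stop on an object; FORCE is the grip in N (left out, the last holds). Time passes only in rows, so rows that do not move let the fingers close. It gives the time, the measured TCP pose, the force and the opening at its end, in the units of the state.
- get_obs(): the state, without advancing time (a new reading comes with each control period).
- read_camera(name): name is "scene" or "top" or "wrist"; returns a dict with "color" (420x560x3 uint8, red, green, blue), "range_z" (420x560 float32, m along the optical axis (not along the pixel's ray), 0 where there is no reading), "fovy" (degrees; the focal length in pixels is half the picture's height over the tangent of half this angle, whatever the lens; pixels are square), "cx", "cy" (the principal point, pixels), "rvec" (rotation vector, rad) and "tvec" (3), from world to camera coordinates, as OpenCV has them. Camera axes: x right, y down, z forward; pixel columns grow to the right and rows downward; lengths in m; the calibration is good to about 2 mm. A picture is of the moment at which its call begins.
- hand_in(): hands the job in, once; it reports no verdict.
The state is a dict: "t": time; "q": joint angles; "joint_vel": joint speeds; "joint_torque": joint torques, N m; "eef_pos": TCP position; "tool_rot": TCP orientation; "contact_force": force on the tool from outside, world axes, zero at the start; "torque": the same for the moment, N m; "gripper_width": opening from 0.0 (shut) to 1.0 (fully open).
Only numpy, scipy, OpenCV 4.12 (cv2) and the standard library are available. Lean on these libraries where they do the work, as an engineer would, in place of code of your own. Each camera call takes 0.05 s, during which the arm holds its last target.

TASK

The low insulated chill box on the sorting table has to be loaded with yoghurt. Pull the steel locking pin out of the hasp on its front and put it in the shallow steel dish, so that it cannot end up among the food. Then lift the lid, which has a tab at the middle of its front edge, to 45 degrees, give or take 5 (no wider, to keep the cold in), and keep holding it there: it falls shut if let go, so finish while still holding the lid, with everything else on the table left where it is.

Things in the scene. Friction and masses are not known exactly. Their poses are not given: they have to be found in the camera images.
- pin_grip (a point): Middle of the round grip of the loose steel locking pin, on its axis; +x runs level along the pin to its tip, square into the box front. Grip 16 mm diameter, 50 mm long, between a 22 mm end flange (5 mm thick) and a 24 mm collar (4 mm) that bears on the hasp strap. At the start it is 100 mm above the table, 34 mm in front of the box's front wall. 90 to 120 g, 92 mm long in all.
- hasp_hole (a point): Mouth of the hole in the steel hasp strap that hangs from the lid over the box front; 5 mm in front of the wall, 100 mm up, 100 mm to the +y side of the lid tab. Box axes: x into the box, y along its front, z up. Fixed. The pin's 10 mm shank goes 33 mm in; a sprung ball holds it: a straight pull along -x of about 10 N (8 to 15) frees it within 10 mm; it is clear after 40 mm.
- chill_box: Dark grey insulated box that stands fast; 240 (x, front to back) x 340 (y) x 120 mm without its lid, 149 mm high with it, walls 28 mm. Origin at the centre of its underside, front at -x, hinge side at +x. The lid is pinned shut at the start.
- lid (a joint): Angle of the lid in rad: 0 shut, growing as its front edge rises, 0.785 = 45 degrees, end stop 1.75. Free hinge: the lid (0.4 to 0.85 kg) falls shut from any angle below about 80 degrees. Held at the tab it weighs 1.5 to 4.5 N.
- lid_tab (a point): Middle of the black lifting tab on the middle of the lid's front edge: 40 mm long (standing out in front of the lid, along x), 40 mm wide (y), 18 mm thick. This point is 22 mm in front of the lid's edge, 18 mm from the tab's free end, 133 mm above the table when shut, with free air below and beside it. Axes turn with the lid; it circles about lid_hinge.
- lid_hinge (a point): Point on the hinge axis (y), at the middle of the far top edge of the box, 120 mm above the table. x and z turn with the lid (shut: x away from the front, z up); the lid tab is at x = -262, y = 0, z = 13 mm in this frame. Lid slab 28 mm thick, 240 mm from hinge to front edge, 340 mm wide.
- dish: Shallow open stainless steel dish, 180 (x) x 120 (y) x 35 mm high, walls and floor 3 mm, stands fast on the table to the left or to the right of the box; origin at the centre of its underside.
- punnet_a: Bystander: clear plastic punnet of green grapes, 180 (x) x 115 x 85 mm, origin at the centre of its underside; beside the box on the side where the dish is not.
- punnet_b: Bystander: clear plastic punnet of dark grapes, 180 (x) x 115 x 85 mm, origin at the centre of its underside.
- tub_a: Bystander: white tub, 94 mm diameter, 95 mm high, origin at the centre of its underside.
- tub_b: Bystander: white tub, 72 mm diameter, 65 mm high, origin at the centre of its underside.
- jar: Bystander: glass jar, 72 mm diameter, 110 mm high, origin at the centre of its underside.
- thermometer: Bystander: probe thermometer lying on the table, 95 x 22 x 16 mm handle and a 110 mm probe along +x, origin on the table near where they join.
- tape_roll: Bystander: roll of brown tape standing on its flat face, 90 mm diameter, 48 mm high, origin at the centre of its underside.
There are look-alikes about, which are no part of the job. What is shaped like the part that bears pin_grip but white is not meant.

How it is judged:
On the way, in this order (a step that is already met when the one before it is completed fails the run):
1. the pin is clear of the hasp while the lid is still shut (distance between pin_grip and hasp_hole above 0.075 m and value of joint lid below 0.06 rad), for 0.1 s.
2. the pin lies in the dish, let go, and the lid is still shut (x of pin_grip in the frame of dish between -0.09 and 0.09 m and y of pin_grip in the frame of dish between -0.06 and 0.06 m and height (world z) of pin_grip below 0.035 m and contact force between pin and the fingers below 0.1 N and value of joint lid below 0.06 rad), for 0.2 s.
At the end, for the whole second after the job is handed in: The fingers hold the lid (contact force above 0.5 N) still at 40 to 50 degrees, and the pin lies at rest in the dish, not touched by the fingers (value of joint lid between 0.698 and 0.873 rad and velocity of joint lid between -0.08 and 0.08 rad/s and contact force between lid and the fingers above 0.5 N and x of pin_grip in the frame of dish between -0.09 and 0.09 m and y of pin_grip in the frame of dish between -0.06 and 0.06 m and height (world z) of pin_grip below 0.035 m and linear speed of pin below 0.05 m/s and contact force between pin and the fingers below 0.1 N); the arm keeps its last pose, push and grip.
It fails at once if the lid is opened wider than about 57 degrees (value of joint lid above 1 rad).
It fails at once if a bystander is shifted or knocked over (moved more than 30 mm) (distance of any of punnet_a, punnet_b, tub_a, tub_b, jar, thermometer, tape_roll from where it was at the start of the episode above 0.03 m).
It fails at once if something other than the robot props the lid (contact force between lid and punnet_a above 0.3 N or contact force between lid and punnet_b above 0.3 N or contact force between lid and tub_a above 0.3 N or contact force between lid and tub_b above 0.3 N or contact force between lid and jar above 0.3 N or contact force between lid and thermometer above 0.3 N or contact force between lid and tape_roll above 0.3 N).
It also fails if it takes over 58 s, if anything falls off the work surface, if the arm or the gripper's body presses on something with over 40 N, if the wrist force passes 120 N, or if a joint passes its speed limit or range.

## Working session

There is one attempt and no reset: what is moved stays moved. The work goes in short steps, Python scripts to look and compute and a shell command to move; the robot and the scene stay as the last step left them, time stands still between calls to the robot, and variables do not carry over. Pictures are saved under pics/ and viewed, and the job is handed in when it is done.

```bash
mkdir -p pics
cat > h.py <<'E'
import numpy as np,cv2
from station import get_obs, read_camera
def save(name,fn):
    d=read_camera(name); cv2.imwrite('pics/'+fn+'.png',d['color'][:,:,::-1]); np.savez('pics/'+fn+'.npz',**d); return d
def load(fn): return dict(np.load('pics/'+fn+'.npz'))
def xyz(d,u,v,z=None):
    f=210/np.tan(np.radians(float(d['fovy']))/2)
    R=cv2.Rodrigues(np.array(d['rvec'],float))[0];t=np.array(d['tvec'],float).ravel()
    if z is None: z=d['range_z'][int(round(v)),int(round(u))]
    p=np.array([(u-d['cx'])/f*z,(v-d['cy'])/f*z,z],float)
    return R.T@(p-t)
def proj(d,P):
    f=210/np.tan(np.radians(float(d['fovy']))/2)
    R=cv2.Rodrigues(np.array(d['rvec'],float))[0];t=np.array(d['tvec'],float).ravel()
    p=R@np.array(P)+t; return np.array([p[0]/p[2]*f+d['cx'],p[1]/p[2]*f+d['cy']])
def crop(fn,x0,y0,x1,y1,s,out):
    im=cv2.imread('pics/'+fn+'.png')[y0:y1,x0:x1]; cv2.imwrite('pics/'+out+'.png',cv2.resize(im,None,fx=s,fy=s,interpolation=cv2.INTER_CUBIC))
E
python3 - <<'E'
from h import *
for n in('scene','top','wrist'): d=save(n,n+'0'); print(n,d['fovy'],d['cx'],d['cy'],d['rvec'],d['tvec'])
print(get_obs())
E
```

```text
scene 51.69723922858137 278.03219627866986 214.53137948981407 [ 2.21175736  0.72357097 -0.3383375 ] [-0.38090625 -0.11673167  1.57644843]
top 49.188269883615256 276.49954226660947 209.65099841005366 [ 2.10846126 -2.12097334  0.19846375] [0.00961649 0.51960403 1.11648673]
wrist 60.91966205009864 285.55414859971245 208.4641374729375 [-2.30102557 -1.70622397 -0.27889762] [-0.67375482 -0.04148208  0.3802893 ]
{'t': 0.15, 'q': array([-1.38409589,  0.47765303,  0.02236251,  1.55618107, -0.0115097 ,
        1.10928628, -0.08311383]), 'joint_vel': array([-0.00074894, -0.00210524, -0.00010509, -0.00274635,  0.00138337,
        0.00029285, -0.00079991]), 'joint_torque': array([ 2.96547740e-03, -5.96927619e+01,  1.61017399e+00, -2.81492668e+01,
        1.26734795e-02,  6.50917820e-03,  2.43384073e-05]), 'eef_pos': array([0.19602745, 0.64556024, 0.30313885]), 'tool_rot': array([ 4.54757458e-04,  8.03293743e-01,  5.95582633e-01, -5.31774154e-04]), 'contact_force': array([ 0.1024052 , -0.11076854, -0.04412913]), 'torque': array([-0.03492134, -0.00179798, -0.0183089 ]), 'gripper_width': 1.0007906770386694}
```

```bash
sleep 1
```

```text
(no output)
```

View pics/scene0.png

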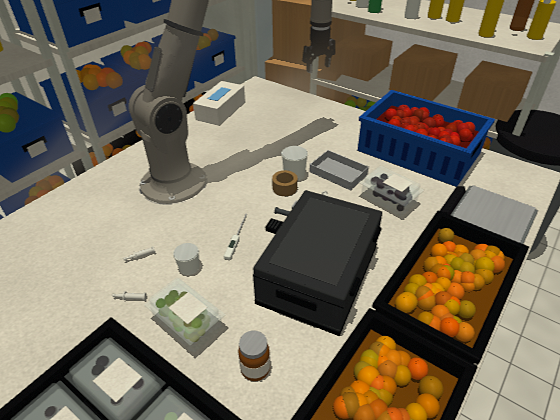

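View pics/top0.png

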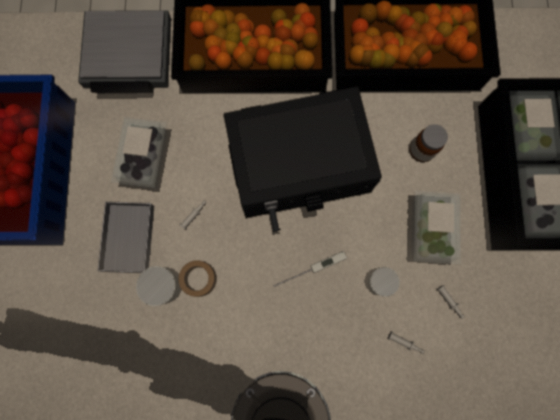

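View pics/wrist0.png

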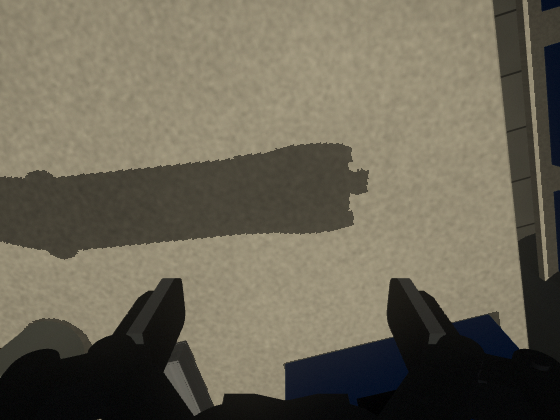

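Run:
```python
from h import *
crop('top0',210,80,390,250,4,'t1'); crop('top0',90,190,230,310,5,'t2'); crop('scene0',225,140,425,340,4,'s1')
```

```text
(no output)
```

View pics/t1.png

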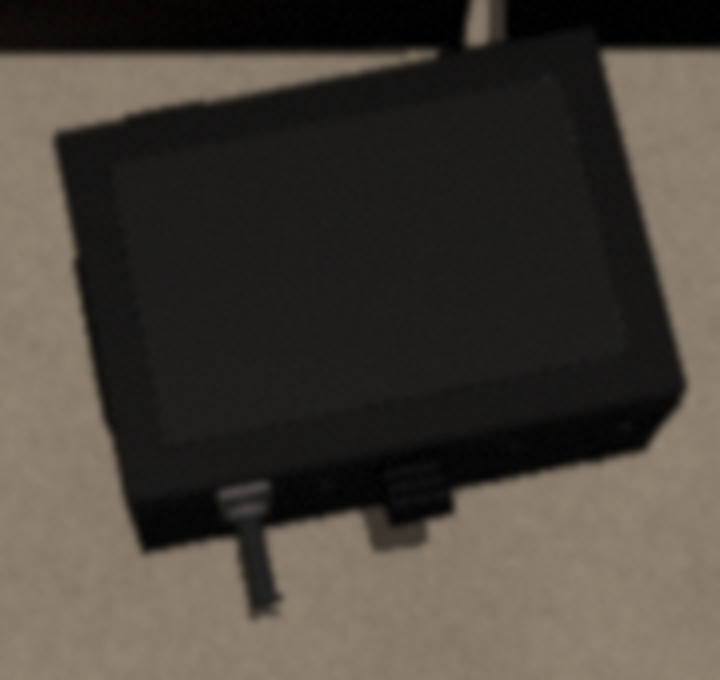

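View pics/t2.png

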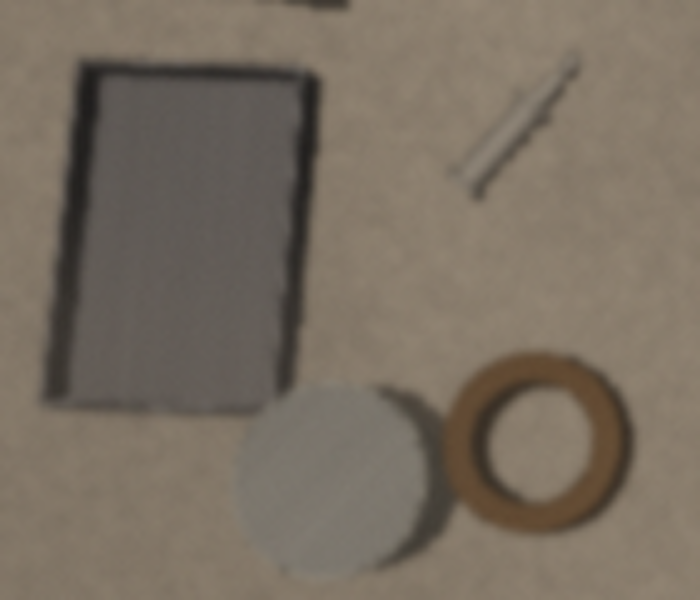

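View pics/s1.png

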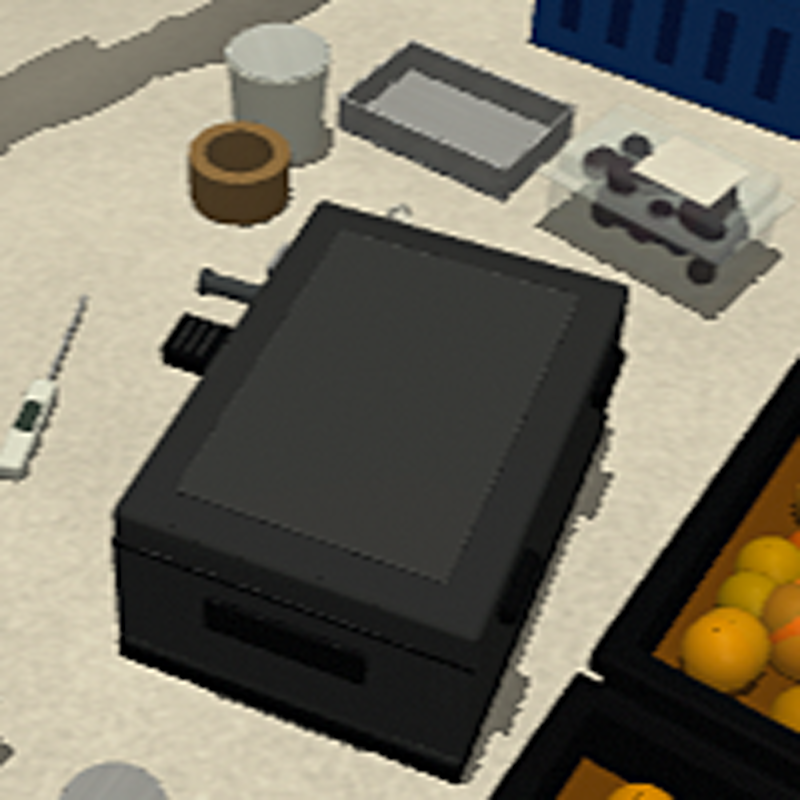

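```bash
cat >> h.py <<'E'
def onz(d,u,v,z):
    a=xyz(d,u,v,1.0);R=cv2.Rodrigues(np.array(d['rvec'],float))[0];t=np.array(d['tvec'],float).ravel();c=-R.T@t
    return c+(a-c)*(z-c[2])/(a[2]-c[2])
E
python3 - <<'E'
from h import *
d=load('top0'); c=lambda u,v:(210+u/4,80+v/4); e=lambda u,v:(90+u/5,190+v/5)
for n,p in dict(TL=(56,133),TR=(597,28),BR=(684,388),BL=(135,497)).items(): print(n,onz(d,*c(*p),.149).round(4), xyz(d,*c(*p)).round(3))
print('tabfront',onz(d,*c(392,524),.142).round(4),onz(d,*c(452,510),.142).round(4))
print('pin flange end',onz(d,*c(263,612),.105).round(4),xyz(d,*c(262,590)).round(4),xyz(d,*c(256,560)).round(4))
print('axis',onz(d,*c(263,590),.108).round(4),onz(d,*c(253,540),.108).round(4))
print('lid h',xyz(d,*c(350,250)).round(4))
for p in [(80,65),(320,75),(290,408),(43,403)]: print('dish',onz(d,*e(*p),.035).round(4))
print(xyz(d,*e(190,230)).round(4))
for n,p,z in [('tub_a',(332,480),.095),('tape',(540,440),.048),('whitepin',(515,125),.01)]: print(n,onz(d,*e(*p),z).round(4))
for n,p,z in [('therm tip',(275,285),.008),('th end',(345,255),.01),('tubb',(382,282),.065),('puna',(435,230),.08),('punb',(142,155),.08),('jar',(432,138),.11)]: print(n,onz(d,*p,z).round(4))
E
```

```text
TL [0.74   0.1322 0.149 ] [0.74  0.132 0.149]
TR [ 0.8055 -0.1988  0.149 ] [ 0.864 -0.221  0.029]
BR [ 0.5769 -0.2408  0.149 ] [ 0.578 -0.242  0.144]
BL [0.5136 0.0821 0.149 ] [0.513 0.082 0.15 ]
tabfront [ 0.4979 -0.0679  0.142 ] [ 0.506  -0.1032  0.142 ]
pin flange end [0.4518 0.0082 0.105 ] [0.4645 0.0087 0.1095] [0.4836 0.0123 0.1044]
axis [0.4647 0.0081 0.108 ] [0.4953 0.014  0.108 ]
lid h [ 0.6633 -0.0453  0.1506]
dish [0.5435 0.4493 0.035 ]
dish [0.5373 0.3241 0.035 ]
dish [0.3659 0.3312 0.035 ]
dish [0.3691 0.4563 0.035 ]
[0.4607 0.3965 0.0069]
tub_a [0.3281 0.2923 0.095 ]
tape [0.3486 0.2023 0.048 ]
whitepin [0.5149 0.2269 0.01  ]
therm tip [0.3318 0.0117 0.008 ]
th end [ 0.4072 -0.1694  0.01  ]
tubb [ 0.3357 -0.2493  0.065 ]
puna [ 0.4604 -0.3819  0.08  ]
punb [0.6582 0.3482 0.08  ]
jar [ 0.6867 -0.3809  0.11  ]
```

```bash
cat >> h.py <<'E'
from scipy.spatial.transform import Rotation as Ro
def pose():
    o=get_obs();q=o['tool_rot'];return np.array(o['eef_pos']),Ro.from_quat([q[1],q[2],q[3],q[0]]),o
BX=np.array([.981,.196,0]);BY=np.array([-.196,.981,0])
def delta(P,zdir=None,xdir=None):
    p,R,o=pose(); print('t',o['t'],'p',p.round(4),'shift tool',(R.inv().apply(np.array(P)-p)).round(4))
    if zdir is not None:
        z=np.array(zdir,float);z/=np.linalg.norm(z);x=np.array(xdir,float);x-=z*(x@z);x/=np.linalg.norm(x)
        T=Ro.from_matrix(np.stack([x,np.cross(z,x),z],1)); print('turn',(R.inv()*T).as_rotvec().round(4))
E
python3 -m creep '[[[0,0,-0.123,0,0,0,0.085],[0,0,-0.123,0,0,0,0.085],[0,0,-0.123,0,0,0,0.085],[0,0,-0.123,0,0,0,0.085],[0,0,0,-0.03,0.008,0,0.085],[0,0,0,-0.038,0.0084,0,0.085],[0,0,0,-0.038,0.0084,0,0.085],[0,0,0,-0.038,0.0084,0,0.085],[0,0,0,-0.038,0.0084,0,0.085],[0,0,0,-0.038,0.0084,0,0.085],[0,0,0,-0.038,0.0084,0,0.085],[0,0,0,-0.038,0.0084,0,0.085],[0,0,0,-0.038,0.0084,0,0.085],[0,0,0,-0.038,0.0084,0,0.085],[0,0,0,-0.038,0.0084,0,0.085]]]'
python3 - <<'E'
from h import *
delta([.478,.010,.30],[0,0,-1],BY)
E
```

```text
t: 1.4
eef_pos: [0.3732, 0.2546, 0.2975]
tool_rot: [-0.002, 0.621, 0.784, -0.004]
contact_force: [0.5, 0.8, 0.2]
gripper_width: 0.994
t 1.4 p [0.3732 0.2546 0.2975] shift tool [-0.2621  0.046  -0.0023]
turn [-0.0075  0.002   0.0339]
```

```bash
python3 -m creep '[[[0,0,0.034,-0.038,0.007,0,0.085],[0,0,0,-0.038,0.007,0,0.085],[0,0,0,-0.038,0.007,0,0.085],[0,0,0,-0.038,0.007,0,0.085],[0,0,0,-0.038,0.007,0,0.085],[0,0,0,-0.038,0.007,0,0.085],[0,0,0,-0.025,0.004,0,0.085],[0,0,0,0,0,0,0.085]]]'
python3 - <<'E'
from h import *
delta([.478,.010,.30],[0,0,-1],BY)
save('wrist','w1'); save('top','top1')
E
```

```text
t: 2.07
eef_pos: [0.4718, -0.0059, 0.2987]
tool_rot: [0.0, 0.639, 0.769, -0.003]
contact_force: [0.3, -0.6, 0.1]
gripper_width: 0.996
t 2.0667 p [ 0.4718 -0.0059  0.2987] shift tool [ 0.0145  0.009  -0.0014]
turn [-0.0041  0.0038 -0.0129]
```

View pics/w1.png

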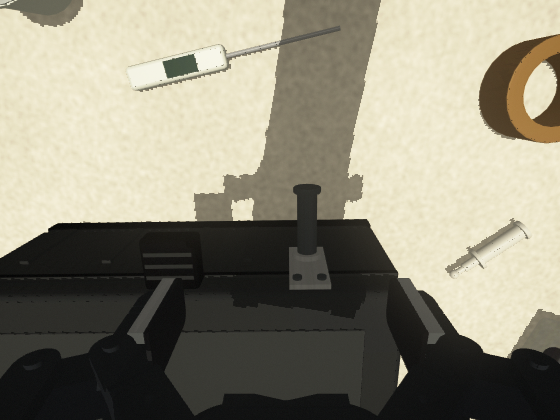

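Run:
```python
from h import *
d=load('w1')
for n,p in dict(gripA=(307,200),gripB=(307,220),gripC=(307,238),flange=(307,187),strap=(309,262),tabL=(145,240),tabR=(200,238),tabm=(172,262),edgeL=(100,279),edgeR=(385,274)).items(): print(n,xyz(d,*p).round(4))
for n,p,z in [('flange',(307,185),.108),('gA',(307.3,200),.107),('gC',(307.3,235),.107),('tabend',(171,235),.142)]: print(n,onz(d,*p,z).round(4))
print(proj(d,[.4883,.0116,.1]),proj(d,[.5197,-.0842,.133]))
crop('w1',130,170,430,320,2.6,'w1c')
```

```text
gripA [0.4676 0.0091 0.1051]
gripB [0.484  0.0126 0.1041]
gripC [0.4982 0.0154 0.1063]
flange [0.4588 0.0076 0.0997]
strap [0.5176 0.0209 0.1084]
tabL [ 0.5066 -0.0996  0.1401]
tabR [ 0.5392 -0.0781  0.0526]
tabm [ 0.5193 -0.0794  0.1414]
edgeL [ 0.5576 -0.1399  0.1189]
edgeR [0.5112 0.0793 0.12  ]
flange [0.4552 0.0064 0.108 ]
gA [0.467  0.0091 0.107 ]
gC [0.4953 0.015  0.107 ]
tabend [ 0.4986 -0.0816  0.142 ]
[304.4839603  222.94063309] [168.90309322 256.0168233 ]
```

View pics/w1c.png

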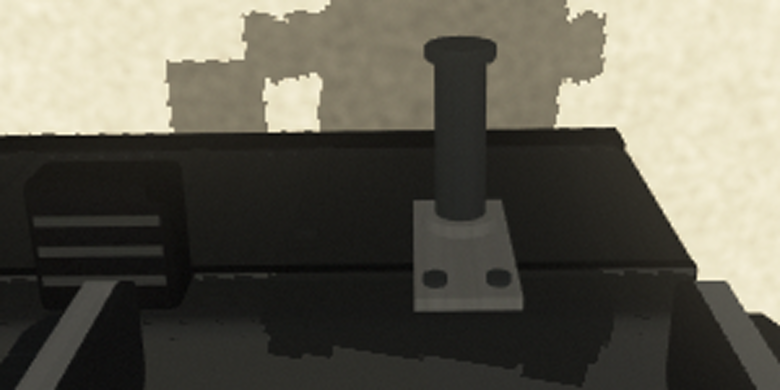

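```bash
python3 -m creep '[[[0,0,-0.013,0.0165,0.007,0,0.085],[0,0,0,0,0,0.035,0.085],[0,0,0,0,0,0.035,0.085],[0,0,0,0,0,0.03,0.085],[0,0,0,0,0,0,0.085]]]'
python3 - <<'E'
from h import *
delta([.476,.011,.157],[0,0,-1],BY)
E
```

```text
t: 2.58
eef_pos: [0.4756, 0.0297, 0.1972]
tool_rot: [-0.001, 0.626, 0.78, 0.002]
contact_force: [-0.4, -0.2, 0.1]
gripper_width: 0.994
t 2.5833 p [0.4756 0.0297 0.1972] shift tool [-0.0185 -0.0037  0.0401]
turn [ 0.0026 -0.0041  0.0206]
```

```bash
python3 -m creep '[[[0,0,0.02,-0.0185,-0.0037,0.02,0.085],[0,0,0,0,0,0,0.085],[0,0,0,0,0,0,0.085]]]'
python3 - <<'E'
from h import *
delta([.476,.011,.157],[0,0,-1],BY); save('wrist','w2')
E
```

```text
t: 2.83
eef_pos: [0.476, 0.0187, 0.1773]
tool_rot: [-0.003, 0.629, 0.777, 0.003]
contact_force: [0.6, 0.2, 0.9]
gripper_width: 0.995
t 2.8333 p [0.476  0.0187 0.1773] shift tool [-0.0077 -0.0016  0.0202]
turn [ 0.0005 -0.0075  0.0119]
```

View pics/w2.png

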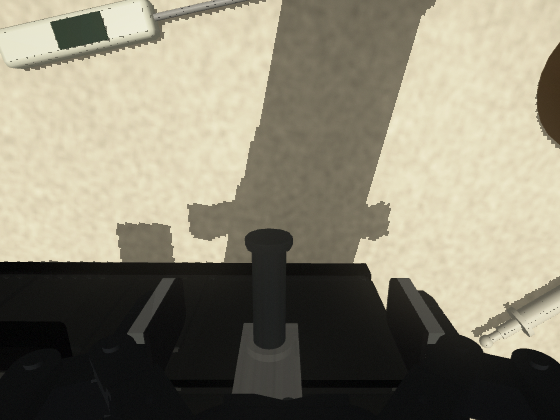

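```bash
python3 -m creep '[[[0,0,0.012,-0.0085,-0.0016,0.012,0.085],[0,0,0,0,0,0.005,0.085],[0,0,0,0,0,0,0.085]]]'
python3 - <<'E'
from h import *
delta([.476,.011,.157],[0,0,-1],BY); save('wrist','w3')
E
```

```text
t: 3.13
eef_pos: [0.4782, 0.0142, 0.1638]
tool_rot: [-0.002, 0.632, 0.775, 0.006]
contact_force: [0.1, 0.4, 0.6]
gripper_width: 0.997
t 3.1333 p [0.4782 0.0142 0.1638] shift tool [-0.0028 -0.0028  0.0068]
turn [ 0.0065 -0.0095  0.0054]
```

View pics/w3.png

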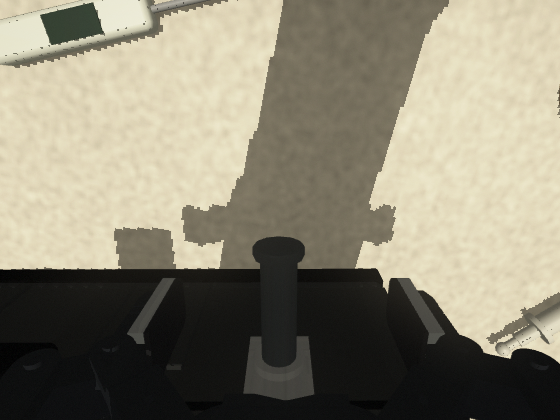

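```bash
python3 -m creep '[[[0.006,-0.009,0,-0.0035,-0.004,0.006,0.085],[0,0,0,0,0,0.003,0.085],[0,0,0,0,0,0,0.03],[0,0,0,0,0,0,0.03],[0,0,0,0,0,0,0.03],[0,0,0,0,0,0,0.03]]]' 40
python3 - <<'E'
from h import *
delta([.476,.011,.157],[0,0,-1],BY); save('wrist','w4');print(get_obs()['gripper_width'],get_obs()['contact_force'])
E
```

```text
t: 3.68
eef_pos: [0.4759, 0.0115, 0.1567]
tool_rot: [0.001, 0.631, 0.776, 0.002]
contact_force: [-0.0, 0.0, -0.8]
gripper_width: 0.448
t 3.6833 p [0.4759 0.0115 0.1567] shift tool [-0.0005 -0.     -0.0003]
turn [ 0.0039 -0.0003  0.0079]
0.3640766415601302 [-0.32055081 -0.20265056 -0.61756042]
```

View pics/w4.png

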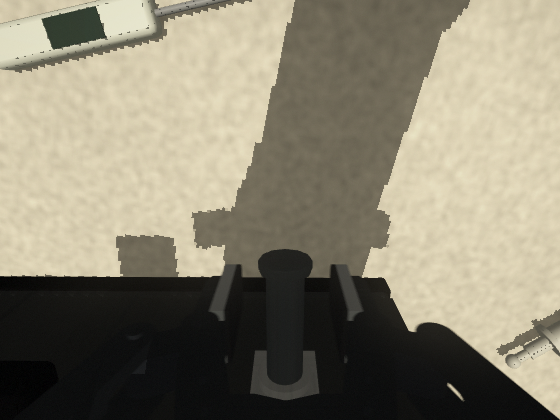

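Pads (left 225, right 350) straddle the pin (285), centred. Close.

```bash
python3 -m creep '[[[0,0,0,0,0,0,0.0],[0,0,0,0,0,0,0.0],[0,0,0,0,0,0,0.0],[0,0,0,0,0,0,0.0],[0,0,0,0,0,0,0.0],[0,0,0,0,0,0,0.0]]]' 60
python3 - <<'E'
from h import *
delta([.476,.011,.157],[0,0,-1],BY);print(get_obs()['gripper_width'],get_obs()['contact_force'],get_obs()['q'].round(3))
E
```

```text
t: 4.23
eef_pos: [0.4761, 0.0114, 0.157]
tool_rot: [0.001, 0.631, 0.776, 0.002]
contact_force: [0.2, -0.3, -0.0]
gripper_width: 0.164
t 4.2333 p [0.4761 0.0114 0.157 ] shift tool [-0.0004 -0.0002 -0.    ]
turn [ 0.0042 -0.0004  0.0075]
0.1638420272174376 [ 0.24479067 -0.25043853 -0.00567882] [-0.378  0.373  0.268  2.163 -0.168  0.621  1.785]
```

```bash
python3 -m creep '[[[0,0,0,0,-0.005,0,0.0],[0,0,0,0,-0.008,0,0.0],[0,0,0,0,-0.01,0,0.0],[0,0,0,0,-0.01,0,0.0],[0,0,0,0,-0.01,0,0.0]]]' 60
python3 - <<'E'
from h import *
delta([.476,.011,.157],[0,0,-1],BY);print(get_obs()['gripper_width'],get_obs()['contact_force'],get_obs()['q'].round(3)); save('wrist','w5')
E
```

```text
t: 4.65
eef_pos: [0.4379, 0.0037, 0.1575]
tool_rot: [0.006, 0.63, 0.776, 0.006]
contact_force: [-0.3, -0.1, -1.8]
gripper_width: 0.161
t 4.65 p [0.4379 0.0037 0.1575] shift tool [-0.0007  0.0388  0.0012]
turn [0.0168 0.0011 0.0092]
0.16140731027879596 [-0.25479349 -0.11867172 -1.75869208] [-0.385  0.315  0.273  2.253 -0.155  0.573  1.782]
```

View pics/w5.png

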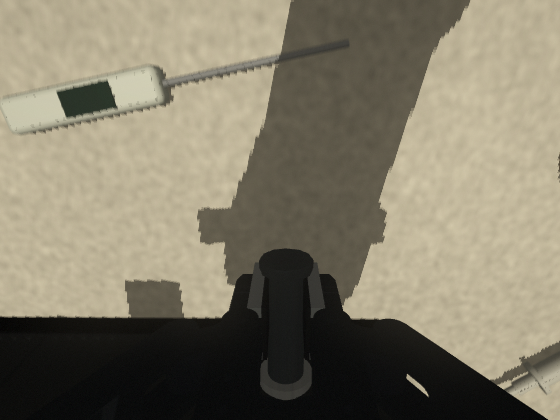

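Pin came along with the fingers (collar at (286,378), strap left behind). A bit more pull, then lift.

```bash
python3 -m creep '[[[0,0,0,0,-0.012,0,0.0],[0,0,0,0,-0.01,0,0.0],[0,0,0,0,-0.004,-0.01,0.0],[0,0,0,0,0,-0.03,0.0],[0,0,0,0,0,-0.03,0.0],[0,0,0,0,0,-0.03,0.0],[0,0,0,0,0,-0.02,0.0],[0,0,0,0,0,0,0.0]]]' 60
python3 - <<'E'
from h import *
delta([.454,.390,.28],[0,0,-1],BY);print(get_obs()['gripper_width'],get_obs()['contact_force'],get_obs()['q'].round(3)); save('wrist','w6'); save('scene','s6')
E
```

```text
t: 5.37
eef_pos: [0.3981, -0.0053, 0.2789]
tool_rot: [0.0, 0.632, 0.775, 0.0]
contact_force: [0.3, -0.5, -0.8]
gripper_width: 0.166
t 5.3667 p [ 0.3981 -0.0053  0.2789] shift tool [ 0.3759  0.1344 -0.0011]
turn [0.0005 0.0002 0.0058]
0.1660293463242445 [ 0.25415471 -0.49183069 -0.78128845] [-0.456  0.03   0.322  2.218 -0.012  0.894  1.648]
```

View pics/s6.png

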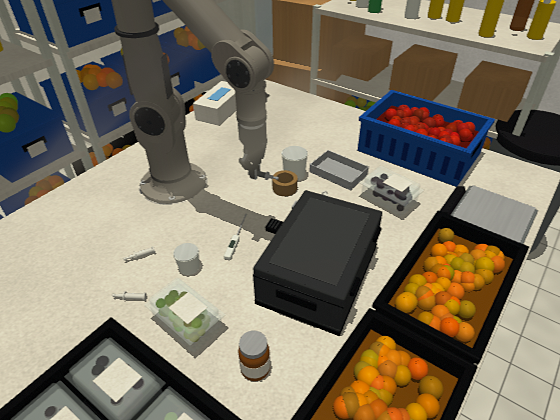

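```bash
python3 -m creep '[[[0,0,0.12,0,0.002,0,0.0],[0,0,0.12,0,0.002,0,0.0],[0,0,0,0.025,0.002,0,0.0],[0,0,0,0.035,0.002,0,0.0],[0,0,0,0.035,0.002,0,0.0],[0,0,0,0.035,0.002,0,0.0],[0,0,0,0.035,0.002,0,0.0],[0,0,0,0.035,0.002,0,0.0],[0,0,0,0.035,0.002,0,0.0],[0,0,0,0.035,0.002,0,0.0],[0,0,0,0.035,0.002,0,0.0],[0,0,0,0.02,0.002,0,0.0],[0,0,0,0.01,0.002,0,0.0],[0,0,0,0,0,0,0],[0,0,0,0,0,0,0]]]' 60
python3 - <<'E'
from h import *
delta([.429,.391,.20],[0,0,-1],[.04,.999,0]);print(get_obs()['gripper_width'],get_obs()['contact_force'],get_obs()['q'].round(3)); save('wrist','w7')
E
```

```text
t: 6.72
eef_pos: [0.4275, 0.3353, 0.2425]
tool_rot: [-0.007, 0.727, 0.687, -0.024]
contact_force: [0.1, -0.7, -1.2]
gripper_width: 0.16
t 6.7167 p [0.4275 0.3353 0.2425] shift tool [0.0568 0.0001 0.041 ]
turn [-0.0431  0.0256 -0.0168]
0.16014810753639624 [ 0.05517843 -0.73917777 -1.24678415] [-0.851  0.351  0.097  1.91  -0.058  0.931  0.79 ]
```

View pics/w7.png

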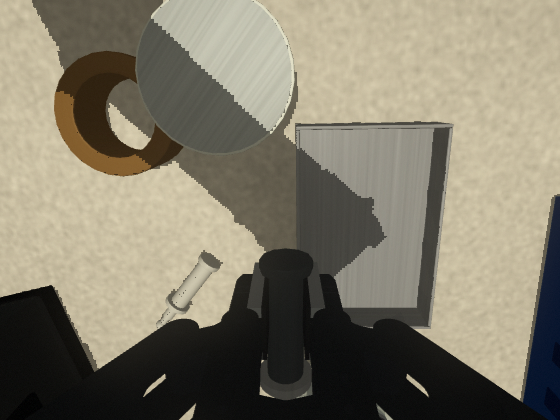

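```bash
python3 - <<'E'
from h import *
d=load('w7')
for p in [(297,126),(453,124),(430,326)]: print(onz(d,*p,.035).round(4))
E
python3 -m creep '[[[-0.02,0.012,-0.008,0.033,0,0.005,0.0],[-0.02,0.012,-0.008,0.025,0,0.01,0.0],[0,0,0,0.005,0,0.01,0.0],[0,0,0,0,0,0.0,0],[0,0,0,0,0,0,0]]]' 60
python3 - <<'E'
from h import *
delta([.429,.391,.20],[0,0,-1],[.04,.999,0])
E
```

```text
[0.3641 0.342  0.035 ]
[0.3691 0.4596 0.035 ]
[0.5447 0.4522 0.035 ]
t: 7.18
eef_pos: [0.4331, 0.3874, 0.2144]
tool_rot: [0.002, 0.726, 0.688, -0.004]
contact_force: [0.9, -1.0, 0.3]
gripper_width: 0.162
t 7.1833 p [0.4331 0.3874 0.2144] shift tool [ 0.0035 -0.0042  0.0144]
turn [-0.0028  0.0077 -0.0145]
```

```bash
python3 -m creep '[[[0,0.007,-0.014,0.008,-0.003,0.025,0.0],[0,0,0,0,0,0.03,0.0],[0,0,0,0,0,0.03,0.0],[0,0,0,0,0,0.02,0.0],[0,0,0,0,0,0,0],[0,0,0,0,0,0,0]]]' 60
python3 - <<'E'
from h import *
delta([.430,.394,.084],[0,0,-1],[.04,.999,0]);print(get_obs()['contact_force']); save('wrist','w8')
E
```

```text
t: 7.68
eef_pos: [0.4359, 0.3844, 0.1111]
tool_rot: [0.001, 0.726, 0.688, -0.0]
contact_force: [0.4, 0.2, -1.0]
gripper_width: 0.162
t 7.6833 p [0.4359 0.3844 0.1111] shift tool [ 0.0093 -0.0064  0.0271]
turn [ 0.0015  0.0023 -0.0138]
[ 0.3687739   0.18055738 -0.95743223]
```

View pics/w8.png

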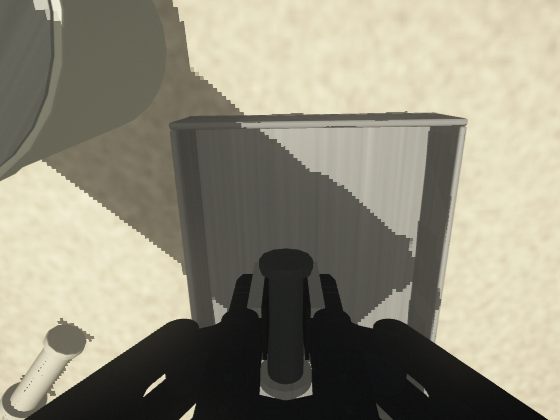

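```bash
python3 -m creep '[[[0,0,-0.014,0.014,-0.009,0.01,0.0],[0,0,0,0.002,0,0.012,0.0],[0,0,0,0,0,0.005,0.0],[0,0,0,0,0,0,0],[0,0,0,0,0,0,0]]]' 60
python3 - <<'E'
from h import *
delta([.430,.394,.084],[0,0,-1],[.04,.999,0]);print(get_obs()['contact_force']); save('wrist','w9')
E
```

```text
t: 8.15
eef_pos: [0.43, 0.4029, 0.0877]
tool_rot: [0.001, 0.721, 0.693, 0.004]
contact_force: [0.0, 0.1, -1.3]
gripper_width: 0.162
t 8.15 p [0.43   0.4029 0.0877] shift tool [-0.0089  0.0004  0.0036]
turn [ 0.0071 -0.0037 -0.0007]
[ 0.03291483  0.11746657 -1.30264939]
```

View pics/w9.png

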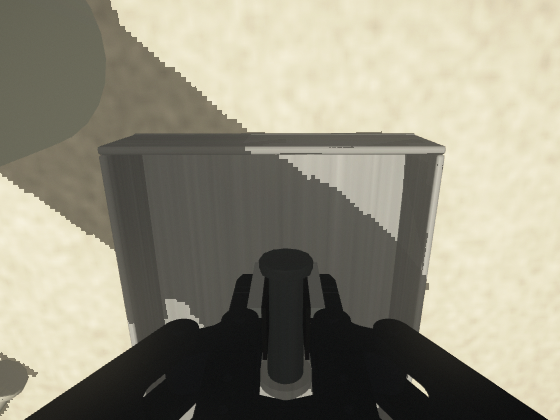

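```bash
python3 -m creep '[[[0,0,0,-0.005,0,0.005,0.0],[0,0,0,0,0,0.003,0.0],[0,0,0,0,0,0.0,0.0],[0,0,0,0,0,0,0.022],[0,0,0,0,0,0,0.03],[0,0,0,0,0,0,0.035],[0,0,0,0,0,0,0.035],[0,0,0,0,0,0,0.035]]]' 40
python3 - <<'E'
from h import *
delta([.430,.394,.084],[0,0,-1],[.04,.999,0]);print(get_obs()['contact_force'],get_obs()['gripper_width']); save('wrist','w10')
E
```

```text
t: 8.87
eef_pos: [0.4312, 0.3971, 0.0804]
tool_rot: [0.001, 0.722, 0.692, 0.005]
contact_force: [-0.4, 0.1, -0.8]
gripper_width: 0.412
t 8.8667 p [0.4312 0.3971 0.0804] shift tool [-0.0031 -0.001  -0.0036]
turn [ 0.0092 -0.0053 -0.0022]
[-0.38188946  0.08687009 -0.84012347] 0.4122600897798633
```

View pics/w10.png

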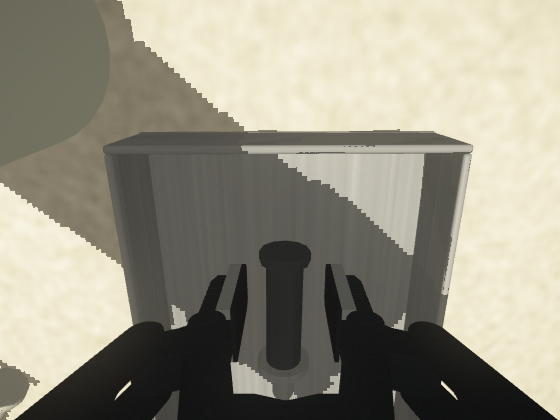

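```bash
python3 -m creep '[[[0,0,0,0,0,0,0.035],[0,0,0,0,0,0,0.035],[0,0,0,0,0,-0.02,0.035],[0,0,0,0,0,-0.03,0.035],[0,0,0,0,0,-0.035,0.035],[0,0,0,0,0,-0.035,0.05],[0,0,0,0,0,-0.035,0.07],[0,0,0,0,0,-0.035,0.07],[0,0,0,0,0,0,0.07]]]' 40
python3 - <<'E'
from h import *
delta([.517,-.080,.28],[0,0,-1],BY);save('wrist','w11')
E
```

```text
t: 9.67
eef_pos: [0.4282, 0.3955, 0.2764]
tool_rot: [0.002, 0.722, 0.692, 0.002]
contact_force: [1.1, 0.6, 0.9]
gripper_width: 0.818
t 9.6667 p [0.4282 0.3955 0.2764] shift tool [-0.4713  0.1085 -0.0031]
turn [ 0.0046  0.0005 -0.2388]
```

View pics/w11.png

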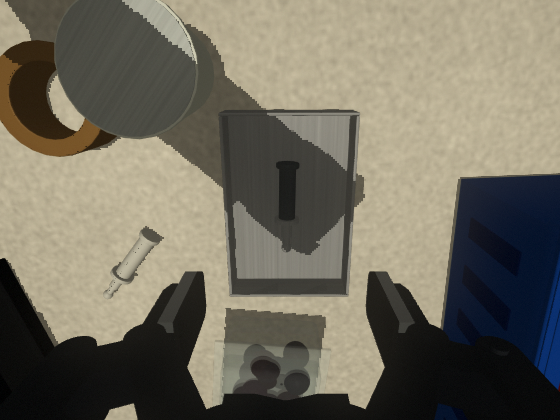

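```bash
python3 -m creep '[[[0,0,-0.12,0,0,-0.005,0.07],[0,0,-0.12,0,0,-0.005,0.07],[0,0,0,-0.025,0.006,-0.003,0.07],[0,0,0,-0.035,0.008,-0.003,0.07],[0,0,0,-0.035,0.008,-0.003,0.07],[0,0,0,-0.035,0.008,-0.003,0.07],[0,0,0,-0.035,0.008,-0.003,0.07],[0,0,0,-0.035,0.008,-0.003,0.07],[0,0,0,-0.035,0.008,-0.003,0.07],[0,0,0,-0.035,0.008,-0.003,0.07],[0,0,0,-0.035,0.008,-0.003,0.07],[0,0,0,-0.035,0.008,0,0.07],[0,0,0,-0.03,0.006,0,0.07],[0,0,0,-0.02,0.004,0,0.07],[0,0,0,0,0,0,0.07],[0,0,0,0,0,0,0.07]]]' 40
python3 - <<'E'
from h import *
delta([.517,-.080,.25],[0,0,-1],BY);print(get_obs()['q'].round(3));d=save('wrist','w12')
E
```

```text
t: 11.05
eef_pos: [0.5951, 0.0153, 0.2942]
tool_rot: [-0.004, 0.625, 0.78, -0.011]
contact_force: [-0.1, 0.9, 0.4]
gripper_width: 0.82
t 11.05 p [0.5951 0.0153 0.2942] shift tool [-0.0757 -0.0959  0.0469]
turn [-0.0228  0.0079  0.0221]
[-0.308  0.368  0.224  1.763 -0.08   1.043  1.734]
```

View pics/w12.png

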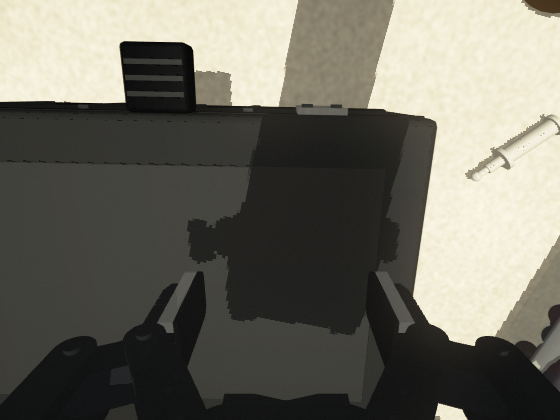

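```bash
python3 - <<'E'
from h import *
d=load('w12')
for p in [(121,43),(185,43),(124,111),(193,110)]: print(onz(d,*p,.142).round(4))
print(xyz(d,155,85).round(4))
for p in [(437,122)]: print('BLcorner',onz(d,*p,.149).round(4))
E
python3 -m creep '[[[0,0,0.02,-0.03,-0.037,0,0.07],[0,0,0,-0.025,-0.03,0,0.07],[0,0,0,-0.02,-0.026,0,0.07],[0,0,0,0,0,0,0.07],[0,0,0,0,0,0,0.07]]]' 40
python3 - <<'E'
from h import *
delta([.517,-.080,.25],[0,0,-1],BY);print(get_obs()['q'].round(3));d=save('wrist','w13')
E
```

```text
[ 0.5081 -0.1022  0.142 ]
[ 0.5002 -0.0663  0.142 ]
[ 0.5456 -0.0974  0.142 ]
[ 0.536  -0.0566  0.142 ]
[ 0.5267 -0.081   0.1409]
BLcorner [0.5108 0.0863 0.149 ]
t: 11.52
eef_pos: [0.5198, -0.0652, 0.2929]
tool_rot: [-0.007, 0.628, 0.778, -0.012]
contact_force: [0.3, 0.4, 0.1]
gripper_width: 0.815
t 11.5167 p [ 0.5198 -0.0652  0.2929] shift tool [-0.0137 -0.0046  0.0431]
turn [-0.0277  0.0043  0.0157]
[-0.215  0.252  0.257  1.927 -0.063  0.997  1.853]
```

View pics/w13.png

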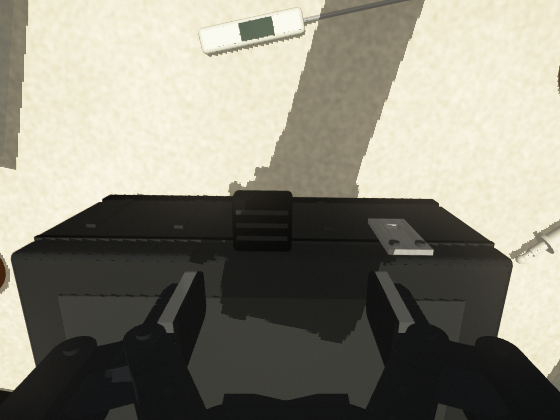

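Run:
```python
from h import *
z=.2588*BX-np.array([0,0,.966])
delta(np.array([.5155,-.0818,.193])-.054*z,z,BY)
```

```text
t 11.5667 p [ 0.5196 -0.0655  0.2928] shift tool [-0.0146 -0.02    0.0483]
turn [-0.2905  0.0026  0.016 ]
```

```bash
python3 -m creep '[[[-0.11,0,0.01,-0.009,-0.01,0.008,0.07],[-0.11,0,0.006,-0.003,-0.01,0.018,0.07],[-0.07,0,0,0,0,0.018,0.07],[0,0,0,0,0,0,0.07],[0,0,0,0,0,0,0.07]]]' 40
python3 - <<'E'
from h import *
z=.2588*BX-np.array([0,0,.966])
delta(np.array([.5155,-.0818,.163])-.054*z,z,BY)
print(get_obs()['q'].round(3));d=save('wrist','w14')
E
```

```text
t: 11.98
eef_pos: [0.5104, -0.0722, 0.2481]
tool_rot: [0.087, 0.623, 0.77, 0.105]
contact_force: [0.8, -0.2, 1.4]
gripper_width: 0.82
t 11.9833 p [ 0.5104 -0.0722  0.2481] shift tool [-0.0102 -0.0195  0.0287]
turn [ 0.0118 -0.0002  0.0123]
[-0.138  0.192  0.214  2.149 -0.215  0.55   2.017]
```

View pics/w14.png

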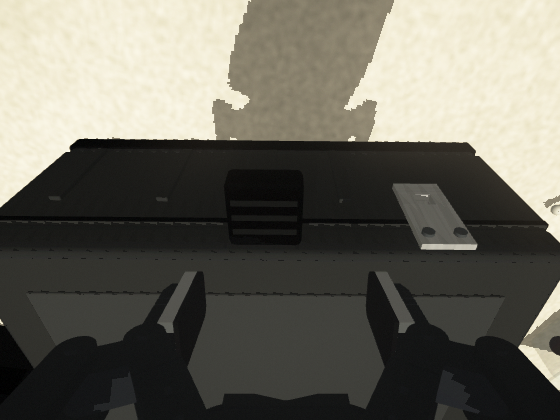

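```bash
python3 -m creep '[[[0.012,0,0.012,-0.008,-0.02,0,0.07],[0,0,0,0,0,0.012,0.07],[0,0,0,0,0,0.012,0.07],[0,0,0,0,0,0,0.07],[0,0,0,0,0,0,0.07]]]' 40
python3 - <<'E'
from h import *
z=.2588*BX-np.array([0,0,.966])
delta(np.array([.5155,-.0818,.133])-.054*z,z,BY)
print(get_obs()['q'].round(3));d=save('wrist','w15')
E
```

```text
t: 12.45
eef_pos: [0.5068, -0.0778, 0.223]
tool_rot: [0.082, 0.624, 0.77, 0.101]
contact_force: [0.6, -0.1, 0.1]
gripper_width: 0.826
t 12.45 p [ 0.5068 -0.0778  0.223 ] shift tool [-0.0056 -0.0159  0.0349]
turn [-0.0001 -0.0029  0.0106]
[-0.113  0.232  0.204  2.169 -0.25   0.506  2.064]
```

View pics/w15.png

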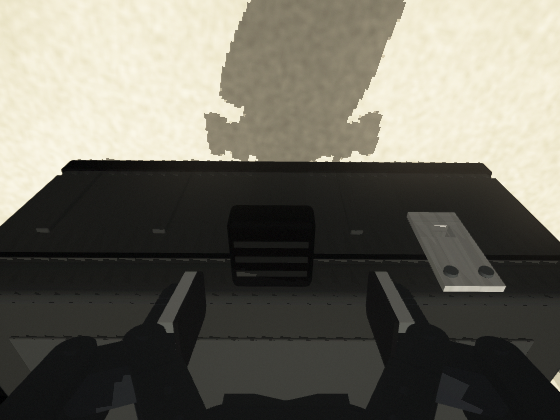

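```bash
python3 -m creep '[[[0,0,0.01,-0.006,-0.014,0,0.075],[0,0,0,0,-0.006,0.008,0.075],[0,0,0,0,-0.002,0.012,0.075],[0,0,0,0,0,0,0.075],[0,0,0,0,0,0,0.075]]]' 40
python3 - <<'E'
from h import *
z=.2588*BX-np.array([0,0,.966])
delta(np.array([.5155,-.0818,.133])-.054*z,z,BY)
print(get_obs()['q'].round(3),get_obs()['contact_force']);d=save('wrist','w16')
E
```

```text
t: 12.92
eef_pos: [0.4914, -0.0876, 0.1977]
tool_rot: [0.082, 0.628, 0.767, 0.102]
contact_force: [-0.3, -0.5, 0.7]
gripper_width: 0.882
t 12.9167 p [ 0.4914 -0.0876  0.1977] shift tool [0.0009 0.0072 0.0149]
turn [ 0.0014 -0.0028  0.0006]
[-0.068  0.257  0.182  2.216 -0.3    0.438  2.128] [-0.28643879 -0.52073564  0.72874731]
```

View pics/w16.png

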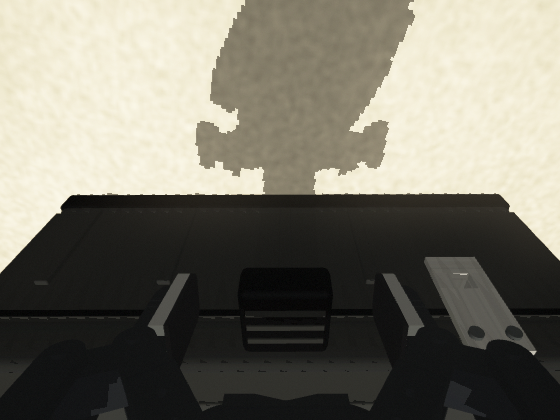

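```bash
python3 -m creep '[[[0,0,0,0.001,0.006,0.009,0.075],[0,0,0,0,0,0.007,0.075],[0,0,0,0,0,0.001,0.075],[0,0,0,0,0,0,0.075],[0,0,0,0,0,0,0.075]]]' 40
python3 - <<'E'
from h import *
z=.2588*BX-np.array([0,0,.966])
delta(np.array([.5155,-.0818,.133])-.054*z,z,BY)
print(get_obs()['q'].round(3),get_obs()['contact_force']);d=save('wrist','w17')
E
```

```text
t: 13.38
eef_pos: [0.503, -0.084, 0.1823]
tool_rot: [0.083, 0.628, 0.767, 0.103]
contact_force: [-0.1, 0.2, 0.1]
gripper_width: 0.876
t 13.3833 p [ 0.503  -0.084   0.1823] shift tool [-0.0003 -0.0005 -0.0031]
turn [ 0.0031 -0.0027  0.0012]
[-0.061  0.3    0.165  2.205 -0.323  0.405  2.142] [-0.09824986  0.23053256  0.07479199]
```

View pics/w17.png

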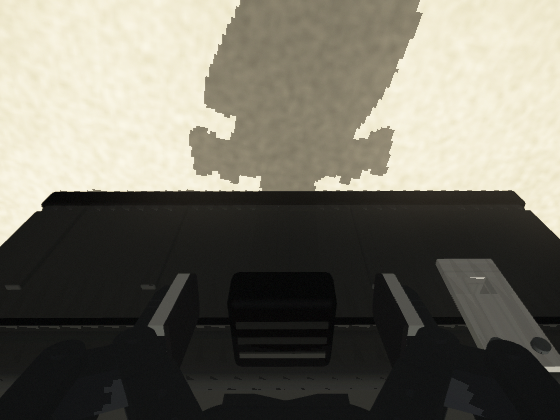

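```bash
python3 -m creep '[[[0,0,0,0,0,0,0.06],[0,0,0,0,0,0,0.05],[0,0,0,0,0,0,0.03],[0,0,0,0,0,0,0.03],[0,0,0,0,0,0,0.03],[0,0,0,0,0,0,0.03],[0,0,0,0,0,0,0.03]]]' 40
python3 - <<'E'
from h import *
z=.2588*BX-np.array([0,0,.966])
delta(np.array([.5155,-.0818,.133])-.054*z,z,BY)
print(get_obs()['q'].round(3),get_obs()['contact_force'],get_obs()['gripper_width']);d=save('wrist','w18')
E
```

```text
t: 14.02
eef_pos: [0.5032, -0.0854, 0.1832]
tool_rot: [0.084, 0.628, 0.767, 0.103]
contact_force: [1.5, -1.1, -2.6]
gripper_width: 0.463
t 14.0167 p [ 0.5032 -0.0854  0.1832] shift tool [ 0.0011 -0.0006 -0.0022]
turn [ 0.005  -0.0005  0.0004]
[-0.061  0.298  0.167  2.205 -0.321  0.404  2.142] [ 1.46828965 -1.08495157 -2.58947482] 0.46273081074206374
```

View pics/w18.png

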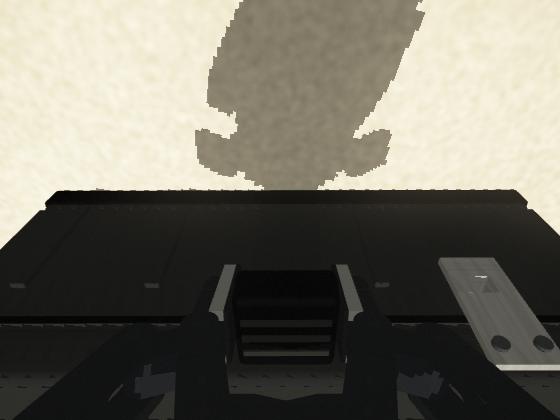

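```bash
cat >> h.py <<'E'
def lid(th_t=None):
    p,R,o=pose(); H=np.array([.5195,-.081,0])+.262*BX+[0,0,.120]
    def ang(p): v=p-H; return np.arctan2(v[2],-(v@BX))
    p0=np.array([.5032,-.0854,.1832]); th=ang(p)-ang(p0)
    z=R.as_matrix()[:,2]; tilt=np.arctan2(z@BX,-z[2])
    r=lambda p:np.hypot((p-H)@BX,p[2]-.12)
    print('t',round(o['t'],2),'th',round(th,4),'deg',round(np.degrees(th),1),'tilt',round(np.degrees(tilt),1),'r',round(r(p),4),'r0',round(r(p0),4),'yoff',round((p-p0)@BY,4),'F',o['contact_force'].round(1),'q',o['q'].round(2),'g',round(o['gripper_width'],3))
    if th_t is not None:
        a=th_t+ang(p0);T=H+r(p0)*(-np.cos(a)*BX+np.array([0,0,np.sin(a)]))+BY*((p0-H)@BY)
        tl=np.radians(15)-th_t; delta(T,np.sin(tl)*BX-np.array([0,0,np.cos(tl)]),BY)
E
python3 -m creep '[[[0.03,0,0,0,0.004,-0.007,0.03],[0.03,0,0,0,0.005,-0.009,0.03],[0.03,0,0,0,0.005,-0.009,0.03],[0,0,0,0,0,0,0.03]]]' 40
python3 - <<'E'
from h import *
lid(.2)
save('wrist','w19')
E
```

```text
t: 14.4
eef_pos: [0.5105, -0.0838, 0.2111]
tool_rot: [0.054, 0.631, 0.771, 0.066]
contact_force: [0.4, -1.2, -3.1]
gripper_width: 0.461
t 14.4 th 0.1007 deg 5.8 tilt 9.8 r 0.2865 r0 0.2861 yoff 0.0001 F [ 0.4 -1.2 -3.1] q [-0.15  0.28  0.25  2.12 -0.21  0.59  2.02] g 0.461
t 14.4 p [ 0.5105 -0.0838  0.2111] shift tool [-0.0001  0.0148 -0.0242]
turn [1.094e-01 1.000e-04 7.000e-04]
```

View pics/w19.png

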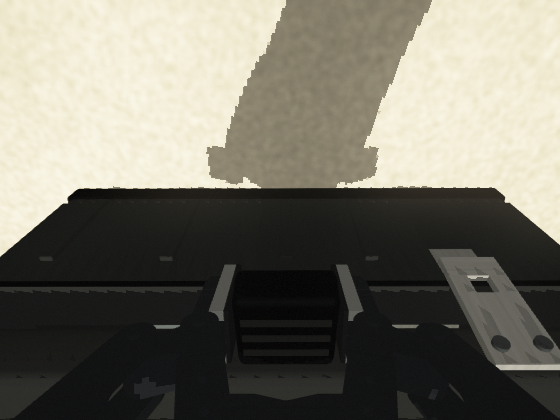

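```bash
python3 -m creep '[[[0.04,0,0,0,0.006,-0.0095,0.03],[0.045,0,0,0,0.006,-0.011,0.03],[0.045,0,0,0,0.006,-0.011,0.03],[0.045,0,0,0,0.006,-0.011,0.03],[0.02,0,0,0,0.003,-0.005,0.03],[0,0,0,0,0,0,0.03]]]' 40
python3 - <<'E'
from h import *
lid(.5)
E
```

```text
t: 14.95
eef_pos: [0.5317, -0.0796, 0.259]
tool_rot: [-0.008, 0.634, 0.773, -0.009]
contact_force: [-2.5, 0.3, 0.3]
gripper_width: 0.46
t 14.95 th 0.2848 deg 16.3 tilt -1.4 r 0.286 r0 0.2861 yoff 0.0001 F [-2.5  0.3  0.3] q [-0.22  0.32  0.3   1.93 -0.11  0.93  1.91] g 0.46
t 14.95 p [ 0.5317 -0.0796  0.259 ] shift tool [-0.0001  0.0339 -0.0511]
turn [ 0.2136 -0.0003  0.0007]
```

```bash
python3 -m creep '[[[0.04,0,0,0,0.006,-0.0095,0.03],[0.045,0,0,0,0.007,-0.011,0.03],[0.045,0,0,0,0.007,-0.011,0.03],[0.045,0,0,0,0.007,-0.011,0.03],[0.03,0,0,0,0.0045,-0.007,0.03],[0,0,0,0,0,0,0.03]]]' 40
python3 - <<'E'
from h import *
lid(.785)
save('scene','s20')
save('wrist','w20')
E
```

```text
t: 15.45
eef_pos: [0.5626, -0.0738, 0.3025]
tool_rot: [-0.08, 0.629, 0.767, -0.092]
contact_force: [-3.9, 0.8, 1.3]
gripper_width: 0.462
t 15.45 th 0.473 deg 27.1 tilt -14.0 r 0.2847 r0 0.2861 yoff -0.0002 F [-3.9  0.8  1.3] q [-0.24  0.42  0.32  1.7  -0.07  1.28  1.87] g 0.462
t 15.45 p [ 0.5626 -0.0738  0.3025] shift tool [ 0.0007  0.0493 -0.0736]
turn [ 0.2783 -0.0072  0.002 ]
```

View pics/s20.png

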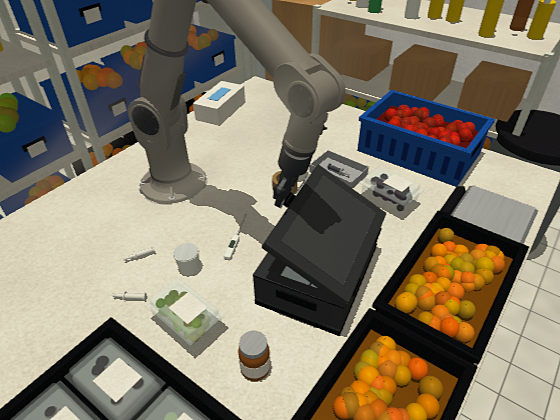

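View pics/w20.png

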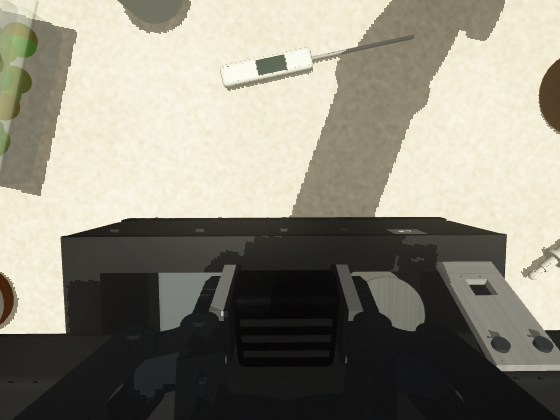

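```bash
python3 -m creep '[[[0.035,0,0,0,0.005,-0.01,0.03],[0.035,0,0,0,0.006,-0.011,0.03],[0.035,0,0,0,0.006,-0.011,0.03],[0.02,0,0,0,0.004,-0.007,0.03],[0,0,0,0,0,0,0.03]]]' 40
python3 - <<'E'
from h import *
lid(.785)
E
```

```text
t: 15.97
eef_pos: [0.5889, -0.0687, 0.3309]
tool_rot: [-0.125, 0.622, 0.76, -0.142]
contact_force: [-4.3, 1.2, 1.5]
gripper_width: 0.464
t 15.97 th 0.6103 deg 35.0 tilt -21.8 r 0.285 r0 0.2861 yoff -0.0004 F [-4.3  1.2  1.5] q [-0.24  0.5   0.33  1.54 -0.06  1.5   1.87] g 0.464
t 15.9667 p [ 0.5889 -0.0687  0.3309] shift tool [ 0.0009  0.0246 -0.0432]
turn [ 0.1433 -0.0122  0.005 ]
```

```bash
python3 -m creep '[[[0.03,0,0,0,0.005,-0.01,0.03],[0.03,-0.005,0,0,0.005,-0.01,0.03],[0.03,-0.005,0,0,0.005,-0.01,0.03],[0,0,0,0,0,0,0.03],[0,0,0,0,0,0,0.03]]]' 40
python3 - <<'E'
from h import *
lid(.785)
save('scene','s21');save('top','top21')
E
```

```text
t: 16.38
eef_pos: [0.6109, -0.064, 0.3495]
tool_rot: [-0.155, 0.615, 0.752, -0.182]
contact_force: [-5.7, 0.9, 2.9]
gripper_width: 0.456
t 16.38 th 0.7129 deg 40.8 tilt -27.7 r 0.2851 r0 0.2861 yoff -0.0002 F [-5.7  0.9  2.9] q [-0.24  0.57  0.33  1.41 -0.06  1.66  1.87] g 0.456
t 16.3833 p [ 0.6109 -0.064   0.3495] shift tool [ 0.0003  0.0087 -0.0186]
turn [ 0.0406 -0.0086  0.0049]
```

View pics/s21.png

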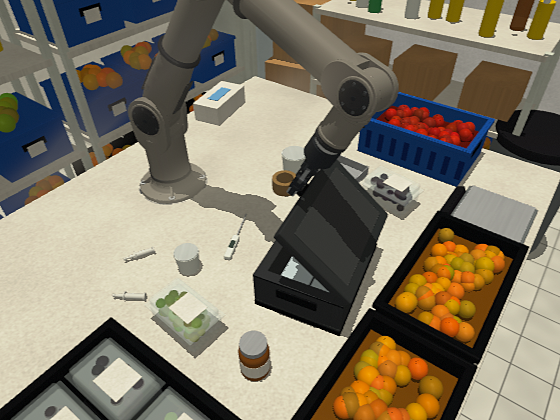

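View pics/top21.png

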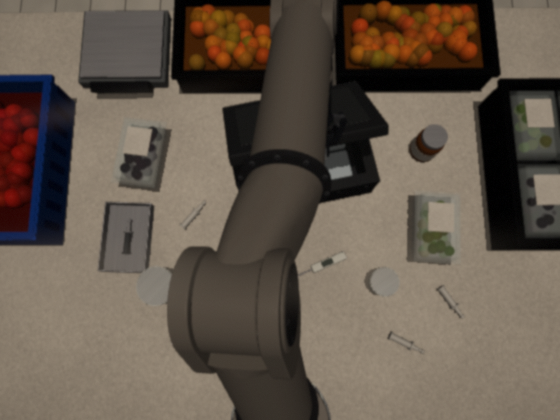

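```bash
cat >> h.py <<'E'
def lidang(fn,pts):
    d=load(fn);mask=np.zeros((420,560),np.uint8);cv2.fillPoly(mask,[np.array(pts)],1)
    P=np.array([xyz(d,u,v) for v,u in zip(*np.nonzero(mask)) if d['range_z'][v,u]>0]);c=np.median(P,0)
    for _ in range(4):
        n=np.linalg.svd(P-P.mean(0),full_matrices=False)[2][2]; e=abs((P-P.mean(0))@n); P=P[e<max(2*np.median(e),.002)]
    n*=np.sign(n[2]);print('normal',n.round(3),'angle',np.degrees(np.arctan2(np.hypot(n@BX,0),n[2])).round(2),'rms',np.std((P-P.mean(0))@n),len(P))
E
python3 - <<'E'
from h import *
lidang('s21',[(350,170),(380,205),(360,240),(330,225)])
lidang('scene0',[(310,210),(350,220),(340,270),(290,260)])
E
```

```text
normal [0.641 0.144 0.754] angle 41.1 rms 0.0009621163466261021 1272
normal [-0.002 -0.     1.   ] angle 0.1 rms 0.0010368410820509142 2020
```

```bash
python3 -m creep '[[[0.02,-0.004,0,0,0.003,-0.008,0.03],[0.02,-0.004,0,0,0.003,-0.008,0.03],[0,0,0,0,0,-0.002,0.03],[0,0,0,0,0,0,0.03],[0,0,0,0,0,0,0.03],[0,0,0,0,0,0,0.03]]]' 40
python3 - <<'E'
from h import *
lid(.785)
save('scene','s22');save('wrist','w22')
lidang('s22',[(350,170),(380,205),(360,240),(330,225)])
E
```

```text
t: 16.98
eef_pos: [0.6218, -0.0618, 0.3577]
tool_rot: [-0.168, 0.611, 0.747, -0.198]
contact_force: [-2.5, 0.4, 1.7]
gripper_width: 0.464
t 16.98 th 0.7613 deg 43.6 tilt -30.1 r 0.2855 r0 0.2861 yoff -0.0001 F [-2.5  0.4  1.7] q [-0.24  0.61  0.33  1.34 -0.05  1.73  1.87] g 0.464
t 16.9833 p [ 0.6218 -0.0618  0.3577] shift tool [ 0.0001  0.0024 -0.0063]
turn [-0.0024 -0.0082  0.0045]
normal [0.672 0.143 0.727] angle 43.4 rms 0.0009735719346295421 1629
```

View pics/w22.png

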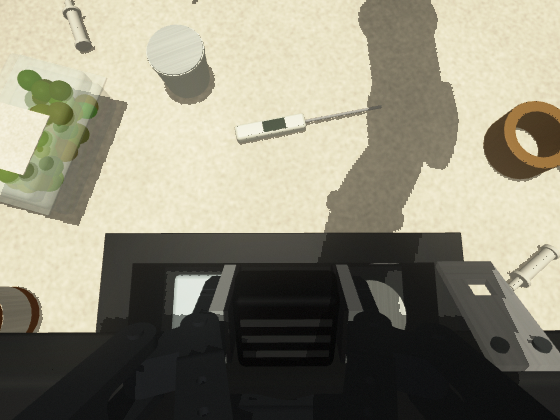

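Nudge 1.5° more, settle, and verify stillness.

```bash
python3 -m creep '[[[0,-0.004,0,0,0.003,-0.007,0.03],[0,0,0,0,0,-0.002,0.03],[0,0,0,0,0,0,0.03],[0,0,0,0,0,0,0.03],[0,0,0,0,0,0,0.03],[0,0,0,0,0,0,0.03]]]' 40
python3 - <<'E'
from h import *
lid(.785)
for k in 'abc':
  save('scene','s23'+k); lidang('s23'+k,[(350,170),(380,205),(360,240),(330,225)]); lid()
print(get_obs()['joint_vel'].round(4)); crop('s23c',280,130,440,250,5,'s23z'); save('top','top23')
E
python3 -m creep '[[[0,0,0,0,0,0,0.03],[0,0,0,0,0,0,0.03],[0,0,0,0,0,0,0.03],[0,0,0,0,0,0,0.03],[0,0,0,0,0,0,0.03],[0,0,0,0,0,0,0.03]]]' 40
python3 - <<'E'
from h import *
lid(); save('scene','s24'); lidang('s24',[(350,170),(380,205),(360,240),(330,225)])
a=load('top0');b=load('top23');c=load('top21')
crop('top23',90,190,230,310,5,'t23')
E
```

```text
t: 17.58
eef_pos: [0.6276, -0.0605, 0.363]
tool_rot: [-0.168, 0.61, 0.748, -0.199]
contact_force: [-2.3, 0.1, -0.3]
gripper_width: 0.46
t 17.58 th 0.7887 deg 45.2 tilt -30.2 r 0.2866 r0 0.2861 yoff 0.0 F [-2.3  0.1 -0.3] q [-0.24  0.61  0.34  1.32 -0.05  1.75  1.87] g 0.46
t 17.5833 p [ 0.6276 -0.0605  0.363 ] shift tool [-0.0001 -0.0001  0.0012]
turn [-0.004  -0.0054  0.0061]
normal [0.692 0.144 0.707] angle 45.0 rms 0.0009419104067702596 1668
t 17.63 th 0.7888 deg 45.2 tilt -30.2 r 0.2866 r0 0.2861 yoff 0.0001 F [-2.7  0.6 -0.2] q [-0.24  0.61  0.34  1.32 -0.05  1.75  1.87] g 0.46
normal [0.693 0.145 0.706] angle 45.11 rms 0.0009871536319498281 1624
t 17.68 th 0.789 deg 45.2 tilt -30.2 r 0.2866 r0 0.2861 yoff 0.0001 F [-2.4 -0.7 -0.4] q [-0.24  0.61  0.34  1.32 -0.05  1.75  1.87] g 0.459
normal [0.693 0.146 0.706] angle 45.11 rms 0.0009964829283060236 1678
t 17.73 th 0.7892 deg 45.2 tilt -30.2 r 0.2867 r0 0.2861 yoff 0.0001 F [-2.6 -0.5 -1.1] q [-0.24  0.61  0.34  1.32 -0.05  1.75  1.87] g 0.46
[ 0.0009  0.0009  0.0001 -0.0032 -0.0004  0.0012 -0.0015]
t: 18.28
eef_pos: [0.6277, -0.0604, 0.3631]
tool_rot: [-0.168, 0.61, 0.748, -0.199]
contact_force: [-2.6, -0.0, -0.8]
gripper_width: 0.46
t 18.28 th 0.7892 deg 45.2 tilt -30.2 r 0.2867 r0 0.2861 yoff 0.0001 F [-2.6 -0.  -0.8] q [-0.24  0.61  0.34  1.32 -0.05  1.75  1.87] g 0.46
normal [0.692 0.145 0.707] angle 45.04 rms 0.000988555507166235 1616
```

View pics/t23.png

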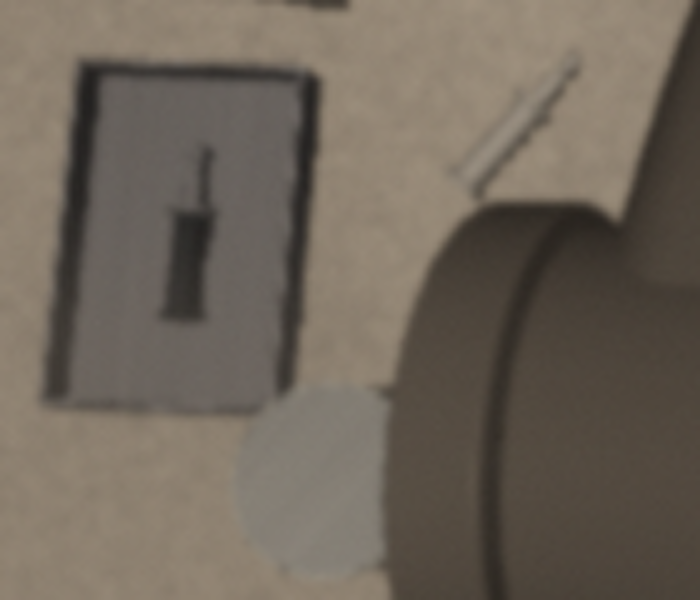

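The pin lies in the middle of the dish (crop 187,265), tub and white pin are where they were, and the lid is steady at 45°.

```bash
python3 -c "
from station import hand_in
print(hand_in())"
```

```text
the job is handed in; nothing more can be done
None
```

I pulled the steel pin straight out of the hasp, laid it in the dish with the lid still shut, then gripped the lid tab by its sides and raised the lid. I handed in at about 18.3 s of the 58 s, still holding the lid.

What my last checks showed:
- **Lid angle:** a plane fitted to the scene camera's depth image gave 45.0°, and the tool pose gave 45.2°. Both stayed steady over the last 0.7 s.
- **Grip on the lid:** the fingers were closed on the tab with 40 N commanded. The opening read about 39 mm against the 40 mm tab.
- **Pin:** it lies near the middle of the dish in the top camera view, untouched by the fingers.
- **Bystanders:** those I could see looked unmoved in the pictures. The arm covers part of the top view, and I compared them by eye rather than measuring each one.

No check failed. The separate camera fixes of the pin and the tab differed by about 2 to 5 mm, so I corrected the approach with the wrist camera before closing on each.

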